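# Mount and lock a vial carousel on its drive unit

## Robot

A 6-joint arm with a two-finger parallel gripper is mounted at the origin on the work surface. World frame = base frame: x ahead of the robot, y to its left, z up, the work surface at z = 0. Lengths are in m, angles in rad, forces in N, time in s.
With the tool pointing down it reaches from about 0.325 to 0.9 m from the base axis. Payload 3.5 kg.
Tool frame: the origin (TCP) lies between the finger pads; the fingertips stand 25 mm ahead of it and the grasp point (between the pads) lies 6 mm ahead of it (tips_ahead is the distance from the TCP to the fingertips, in m); z points along the fingers, y is the line along which they close (so a half turn about z gives the same grasp; the last joint's range is limited). The gripper opens to 85 mm and grips with 20 to 120 N. Pads are 22 mm wide; open, the fingers measure 114 mm over their backs; the gripper's body (76 mm by 85 mm) begins 54 mm behind the grasp point. The pads swing forward as they close: fully open they stand 13 mm farther back than shut.
Start: joints at [1.099, 0.276, -0.026, 1.268, 0, 1.467], TCP at [0.225, 0.583, 0.256] pointing down, gripper open.
Joint ranges: [-3.12, 3.12], [-0.85, 1.88], [-1.08, 1.24], [-1.95, 2.15], [-1.57, 1.53], [-3.14, 3.14]. Speed limits (rad/s): [2.57, 2.57, 3.14, 3.14, 3.14, 3.14].

## Interface

Orientations are given as a unit quaternion [x, y, z, w].
In Python, from workcell import sense, snapshot, sign_off, tips_ahead gives the robot as it stands. The module is installed in compiled form; this text tells all that it offers.
- The arm moves only by the tool send_rows, never from a script. Its argument "increments" is a list of rows, each a list of 5 numbers: the shift along the world's x, y, z in m, then the turn about the world's z in rad, then the gripper command: -1 is shut, 1 is fully open, values between are in proportion. In form: [[dx, dy, dz, spin, claw], ...]. A call has 1 to 20 rows; each row shifts and turns the commanded pose from where the row before left it; what a row does not reach is not made up. A row lasts 1/12 s, in which the tool goes at most 41.7 mm and 7.16 degrees, less where a joint would pass 70% of its speed; a pose out of reach is approached as far as the arm can. A call with a gripper value outside its range is refused whole. The fingers move at their own pace and stop on an object; the grip force is fixed at half the most. Time passes only in rows, so rows that do not move let the fingers close. It gives the time, the measured TCP pose, the force, the opening and the grip force at its end, in the units of the state.
- sense(): the state, without advancing time (a new reading comes with each control period).
- snapshot(name): name is "side" or "top"; returns a dict with "img" (480x640x3 uint8, blue, green, red), "camera_matrix" (3x3 intrinsics, pixels), "R" (3x3) and "t" (3): a world point X has camera coordinates R X + t. Camera axes: x right, y down, z forward; pixel columns grow to the right and rows downward; lengths in m; the calibration is good to about 2 mm. A picture is of the moment at which its call begins. There is no depth.
- sign_off(): hands the job in; it is judged then, once.
The state is a dict: "clock": time; "q": joint angles; "qvel": joint speeds; "joint_efforts": joint torques, N m; "tool_pos": TCP position; "orientation": TCP orientation; "contact_force": force on the tool from outside, world axes, zero at the start; "torque": the same for the moment, N m; "opening": finger opening in m; "finger_force": force on a finger pad.
Only numpy, scipy, OpenCV 4.12 (cv2) and the standard library are available. Lean on these libraries where they do the work, as an engineer would, in place of code of your own. Each camera call takes 0.05 s, during which the arm holds its last target. There are 200 camera calls.

## Task

Fit the vial carousel on the drive unit: turn it so that its three holes match the three brass studs, lower it gently (held, not dropped) until it sits fully home, and let go of it. Then take the orange lock key from its stand, push it straight down through the carousel's hub and the slot below until its black flange rests on the hub, give it a quarter turn so that its handle lies across the drive unit, and let go. Do not knock over the amber or the white bottle.

Things in the scene. Friction and masses are not known exactly. Their poses are not given: they have to be found in the camera images.
- drive_top (a point): Centre of the upper face of the drive unit's raised steel plate (116 mm square, 8 mm thick), 50 mm above the work surface. The unit is a fixed white box, 42 mm high, 230 mm long along x, 160 mm wide along y, reaching from 140 mm on the -x side (end with blue panel) to 90 mm on the +x side. Slot in the plate's centre: through, 34 mm along x, 14 mm along y; free space below lets the key turn either way, no stop.
- stud0 (a point): Foot of one brass stud on the drive plate, 45 mm from the plate's centre on its +x side; the two others stand at 120 and 240 degrees round the centre, also at 45 mm. Each is 14 mm in diameter and 16 mm high, the upper 8 mm tapered to 7 mm.
- carousel_centre (a point): On the axis of the loose vial carousel (0.45 kg, disc 184 mm in diameter, starts flat on the work surface), 27.5 mm above its underside; z up. Grasp it by the upright square hollow aluminium hub: 50 mm wide, sides along the carousel's x and y, bore 42 mm open right through, top 55 mm above the underside. Blue inner plate 10 mm thick; grey ring with amber vials at radii 67 to 86 mm, tops at 34 mm.
- hole0 (a point): Centre, at the underside, of one stud hole in the carousel's blue plate: 17 mm in diameter, through, 45 mm from the axis on the carousel's +x side; the two others lie at 120 and 240 degrees round the axis. Any of the three matchings to the studs is right. Fully home, the underside lies on the drive plate and the studs stand 6 mm out of the blue plate.
- key_handle (a point): Point on the axis of the loose lock key (0.16 kg), in its orange bar handle: 70 mm long (x), 14 mm thick (y), 42 mm high, standing on a round black flange 64 mm in diameter, 6 mm thick. The point is 18 mm below the handle's top and 30 mm above the flange's underside; z up. The key starts upright in its stand, hanging by the flange. In place, the flange rests on the top of the carousel's hub.
- key_foot (a point): Lowest point of the key, on its axis, 76.5 mm below the flange's underside. A steel shaft 8 mm in diameter runs down from the flange to a crossbar 28 mm long (parallel to the handle), 8 mm wide and 10 mm high, the lower 6 mm narrowing to 21 by 4 mm. With the flange on the hub, the crossbar is below the drive plate with 3.5 mm to spare.
- stand_top (a point): Centre of the upper face of the fixed grey key stand: 76 mm square, 84 mm high, on a 100 mm dark base plate, with a 40 mm square well in which the key hangs.
- amber_bottle: Bystander: standing amber bottle with a white cap, 52 mm in diameter, 115 mm high. Origin under its centre.
- white_bottle: Bystander: standing white bottle with a blue cap, 56 mm in diameter, 120 mm high. Origin under its centre.
There are look-alikes about, which are no part of the job. Leave any pink or turquoise look-alike of the part that bears key_handle alone.

How it is judged:
By the outcome, as a careful person would: the job done as asked, in the order asked, and still so for the second after the job is handed in, with the robot touching nothing.
It also fails if it takes over 58 s, if anything falls off the work surface, if the arm or the gripper's body presses on something with over 40 N, if the wrist force passes 120 N, or if a joint passes its speed limit or range.

## Working session

There is one attempt and no reset: what is moved stays moved. The work goes in short steps, Python scripts to look and compute and a tool call to move; the robot and the scene stay as the last step left them, time stands still between calls to the robot, and variables do not carry over. Pictures are saved under pics/ and viewed, at most 10 in all, crops included, and the job is handed in when it is done.

Besides the shell and the picture viewer there is one more tool, called after "Emit:" by a JSON object that holds its "method" and its "body", one argument or row to a line. send_rows: Moves the arm, as the interface text tells. Its arguments: {"type":"object","properties":{"increments":{"type":"array","items":{"type":"array","items":{"type":"number"}}}},"required":["increments"]}

```bash
mkdir -p pics
python3 - <<'E'
from workcell import sense, snapshot, tips_ahead
import cv2, numpy as np, pickle
s=sense(); print(s['clock'],s['tool_pos'],s['orientation'],s['opening'],tips_ahead)
for n in ('side','top'):
    d=snapshot(n); cv2.imwrite(f'pics/{n}0.png',d['img']); pickle.dump(d,open(f'pics/{n}0.pkl','wb'))
    print(n,d['camera_matrix'].tolist(),(-d['R'].T@d['t']).round(3),d['R'].round(3).tolist())
E
```

```text
0.0 [0.22496217 0.58230914 0.25516066] [ 1.83342442e-01  9.83048462e-01 -1.08122827e-03 -3.17187540e-04] 0.08607290586814889 0.025
side [[527.2166088664319, 0.0, 320.24168924566106], [0.0, 527.2166088664319, 242.63058727624232], [0.0, 0.0, 1.0]] [ 0.469 -1.051  0.978] [[0.999, -0.033, 0.009], [-0.015, -0.656, -0.755], [0.031, 0.754, -0.656]]
top [[535.4897095629212, 0.0, 321.0186508723417], [0.0, 535.4897095629212, 237.2751845060064], [0.0, 0.0, 1.0]] [ 0.31  -0.012  1.296] [[-0.029, -0.999, 0.022], [-0.986, 0.025, -0.164], [0.164, -0.027, -0.986]]
```

View pics/top0.png

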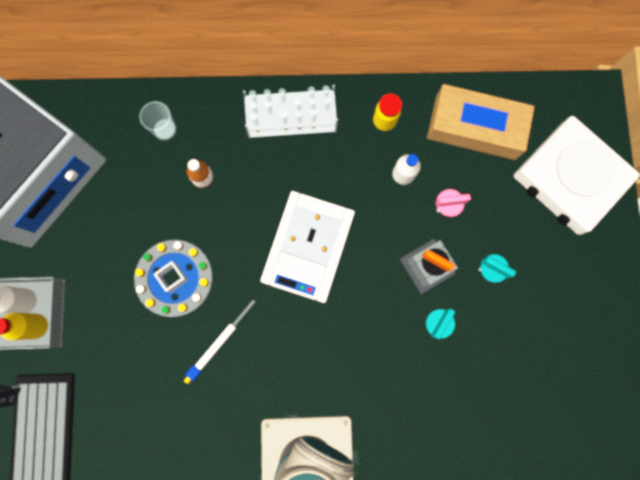

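View pics/side0.png

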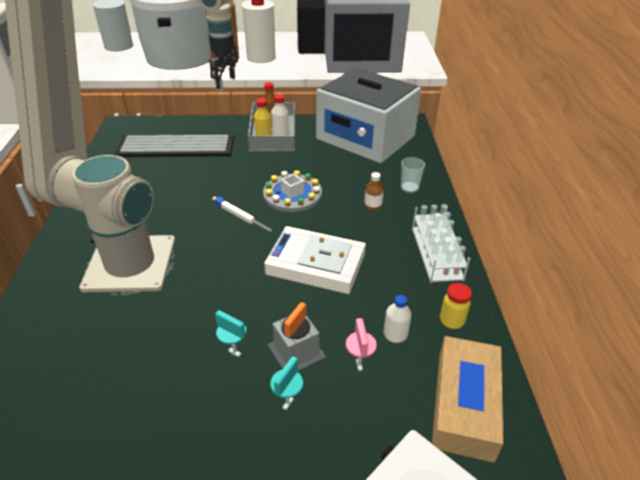

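The top view shows the carousel at about (172,278), the drive at (310,245) with its slot at (311,236), and the orange key in its stand at (437,262). The pink and turquoise keys nearby are the decoys. The side view shows the same objects: carousel at (292,187), drive at (315,258), key at (296,320). I'll enlarge these regions to measure them.

Run:
```python
import cv2, numpy as np, pickle
def crop(n,u,v,w,h,z):
    d=pickle.load(open(f'pics/{n}0.pkl','rb'))['img']
    c=cv2.resize(d[v:v+h,u:u+w],None,fx=z,fy=z,interpolation=cv2.INTER_CUBIC)
    for k in range(0,w,10): cv2.putText(c,str(u+k),(k*z,8),0,.3,(255,255,255),1) if k%20==0 else None; cv2.line(c,(k*z,10),(k*z,14),(255,255,255),1)
    for k in range(0,h,10): cv2.putText(c,str(v+k),(0,k*z+3),0,.3,(255,255,255),1)
    return c
a=np.hstack([crop('top',130,236,88,84,3),crop('top',268,190,88,84,3),crop('top',398,230,88,84,3)])
b=np.hstack([crop('side',256,160,88,84,3),crop('side',280,220,88,84,3),crop('side',256,290,88,84,3)])
cv2.imwrite('pics/m0.png',np.vstack([a,b]))
```

```text
(no output)
```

View pics/m0.png

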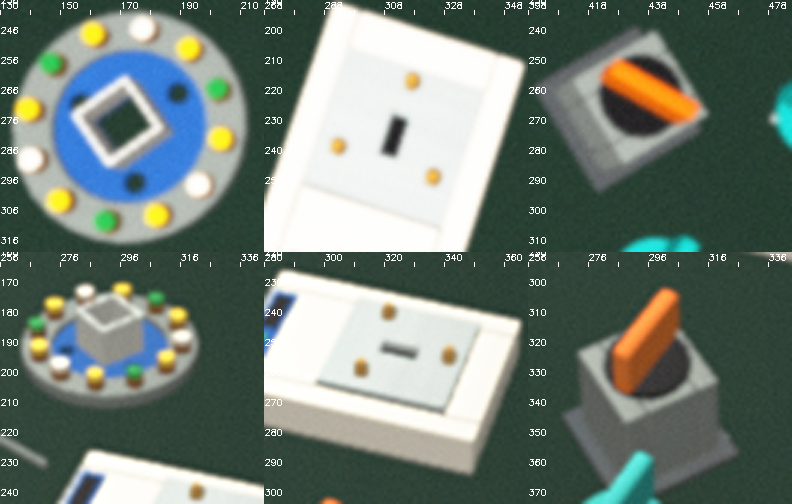

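The enlarged crops show the hub corners, the carousel holes, the three stud tips, the slot and the handle clearly in both views. I'll fit poses from those pixel clicks.

```bash
cat > fit.py <<'E'
import numpy as np
from scipy.optimize import least_squares
import pickle
def proj(d,P):
    c=P@np.asarray(d['R']).T+np.asarray(d['t']); p=c@np.asarray(d['camera_matrix']).T; return p[:,:2]/p[:,2:]
def world(pose,M):
    x,y,a=pose; M=np.asarray(M,float); c,s=np.cos(a),np.sin(a)
    return np.c_[x+c*M[:,0]-s*M[:,1], y+s*M[:,0]+c*M[:,1], M[:,2]]
def fit(obs,p0):
    # obs: list of (cam dict, model pts, pixels)
    f=lambda p: np.concatenate([(proj(d,world(p,M))-np.asarray(px)).ravel() for d,M,px in obs])
    r=least_squares(f,p0,loss='soft_l1'); return r.x, f(r.x)
def at(d,u,v,z):
    R=np.asarray(d['R']);t=np.asarray(d['t']);ray=R.T@np.linalg.inv(d['camera_matrix'])@[u,v,1];C=-R.T@t
    return C+ray*(z-C[2])/ray[2]
load=lambda n: pickle.load(open(f'pics/{n}.pkl','rb'))
def show(n,r): print(n,r[0].round(4),np.degrees(r[0][2]).round(1),'res',r[1].reshape(-1,2).round(1).tolist())
E
python3 - <<'E'
from fit import *
T,S=load('top0'),load('side0')
cr=lambda o,pts: [(o[0]+(x+.5)/3-.5,o[1]+(y+.5)/3-.5) for x,y in pts]
ang=lambda k:np.radians(120*k)
studs=[(.045*np.cos(ang(k)),.045*np.sin(ang(k)),.065) for k in range(3)]
t=cr((268,190),[(148,81),(74,146),(169,177),(130,136)])
s=cr((280,220),[(125,58),(97,114),(185,102),(135,98)])
print('stud+slot world', [at(T,*p,z).round(3)[:2].tolist() for p,z in zip(t,[.066]*3+[.05])],[at(S,*p,z).round(3)[:2].tolist() for p,z in zip(s,[.066]*3+[.05])])
t=cr((130,236),[(71,116),(124,76),(163,129),(112,167),(178,92),(134,183)])
print('hub corners L T R B, holes',[at(T,*p,z).round(3)[:2].tolist() for p,z in zip(t,[.055]*4+[.01]*2)])
s=cr((256,160),[(77,312-252),(112,293-252),(143,316-252),(110,331-252)])
print('side hub L T R B',[at(S,*p,.055).round(3)[:2].tolist() for p in s])
t=cr((398,230),[(84,67),(166,112),(114,95)])
print('key top ends, flange',[at(T,*p,z).round(3)[:2].tolist() for p,z in zip(t,[.132,.132,.09])])
s=cr((256,290),[(617-528,350-252),(671-528,292-252),(647-528,365-252)])
print('side key',[at(S,*p,z).round(3)[:2].tolist() for p,z in zip(s,[.132,.132,.09])])
t=cr((398,230),[(652-528,31),(707-528,112),(626-528,166),(574-528,82)])
print('stand top corners',[at(T,*p,.084).round(3)[:2].tolist() for p in t])
E
```

```text
stud+slot world [[0.563, -0.038], [0.513, 0.021], [0.487, -0.052], [0.523, -0.022]] [[0.516, 0.012], [0.489, -0.06], [0.565, -0.047], [0.523, -0.023]]
hub corners L T R B, holes [[0.439, 0.344], [0.469, 0.304], [0.427, 0.273], [0.399, 0.312], [0.461, 0.272], [0.389, 0.306]]
side hub L T R B [[0.403, 0.309], [0.438, 0.344], [0.47, 0.301], [0.437, 0.274]]
key top ends, flange [[0.464, -0.273], [0.43, -0.332], [0.448, -0.304]]
side key [[0.428, -0.329], [0.466, -0.276], [0.448, -0.308]]
stand top corners [[0.498, -0.317], [0.434, -0.355], [0.395, -0.29], [0.46, -0.254]]
```

Run:
```python
from fit import *
T,S=load('top0'),load('side0')
cr=lambda o,pts: [(o[0]+(x+.5)/3-.5,o[1]+(y+.5)/3-.5) for x,y in pts]
P=lambda r,a,z:(r*np.cos(np.radians(a)),r*np.sin(np.radians(a)),z)
M=[P(.045,0,.063),P(.045,120,.063),P(.045,240,.063),(0,0,.05)]
t=cr((268,190),[(148,81),(74,146),(169,177),(130,136)])
s=cr((280,220),[(185,104),(125,60),(97,116),(135,98)])
for o in ([(T,M,t),(S,M,s)],[(T,M,t)],[(S,M,s)]): show('drive',fit(o,[.522,-.022,-.36]))
h=.025;z=.055
# corners in carousel frame (yaw -53): angles
C=[(h,h,z),(-h,h,z),(-h,-h,z),(h,-h,z)]  # world dirs -8,82,172,262
t=cr((130,236),[(124,76),(71,116),(112,167),(163,129),(178,92),(134,183)])
Mt=[C[0],C[1],C[2],C[3],P(.045,0,.008),P(.045,240,.008)]
s=cr((256,160),[(143,64),(112,41),(77,60),(110,79)])
for o in ([(T,Mt,t),(S,C,s)],[(T,Mt,t)],[(S,C,s)]): show('car',fit(o,[.435,.308,-.92]))
```

```text
drive [ 0.5228 -0.0236 -0.3444] -19.7 res [[0.5, -0.5], [0.3, -0.4], [0.4, -0.4], [0.5, -0.0], [-0.3, -1.9], [-0.5, -1.9], [-0.4, -1.8], [-0.2, 0.1]]
drive [ 0.522  -0.0226 -0.3426] -19.6 res [[0.1, -0.2], [-0.1, -0.0], [0.0, -0.1], [0.1, 0.3]]
drive [ 0.5235 -0.0298 -0.3489] -20.0 res [[0.1, -0.3], [-0.1, -0.4], [-0.2, -0.3], [0.1, 1.7]]
car [ 0.4344  0.3084 -0.9284] -53.2 res [[0.1, -0.1], [0.1, -0.1], [-0.8, -0.1], [-0.1, -0.9], [0.0, -0.1], [1.4, -0.2], [-0.4, -0.5], [0.3, 0.0], [-1.0, -0.8], [-2.4, 0.2]]
car [ 0.4339  0.3087 -0.9406] -53.9 res [[0.2, 0.1], [0.0, -0.1], [-1.1, 0.1], [-0.2, -0.5], [0.0, 0.3], [1.0, 0.1]]
car [ 0.4371  0.3074 -0.8294] -47.5 res [[0.6, -1.0], [0.1, 0.2], [-0.3, 0.1], [-0.4, 0.5]]
```

Emit:
{"method": "send_rows", "body": {
  "increments": [
    [0.0174,-0.0228,0,-0.047,1],
    [0.0174,-0.0228,0,-0.047,1],
    [0.0174,-0.0228,0,-0.047,1],
    [0.0174,-0.0228,0,-0.047,1],
    [0.0174,-0.0228,0,-0.047,1],
    [0.0174,-0.0228,0,-0.047,1],
    [0.0174,-0.0228,0,-0.047,1],
    [0.0174,-0.0228,0,-0.047,1],
    [0.0174,-0.0228,0,-0.047,1],
    [0.0174,-0.0228,0,-0.047,1],
    [0.0174,-0.0228,0,-0.047,1],
    [0.0174,-0.0228,0,-0.047,1],
    [0,0,-0.025,0,1],
    [0,0,-0.025,0,1],
    [0,0,-0.025,0,1],
    [0,0,-0.025,0,1],
    [0,0,-0.01,0,1],
    [0,0,0,0,1],
    [0,0,0,0,1]
  ]
}}

```text
clock: 1.68
tool_pos: [0.4338, 0.3093, 0.1462]
orientation: [0.45, 0.893, -0.001, -0.0]
contact_force: [0.5, 0.1, 1.0]
opening: 0.0855
finger_force: 0.0
```

Emit:
{"method": "send_rows", "body": {
  "increments": [
    [0,0,-0.02,0,1],
    [0,0,-0.02,0,1],
    [0,0,-0.02,0,1],
    [0,0,-0.015,0,1],
    [0,0,-0.013,0,1],
    [0,0,-0.012,0,1],
    [0,0,0,0,1],
    [0,0,0,0,1]
  ]
}}

```text
clock: 2.35
tool_pos: [0.435, 0.31, 0.0475]
orientation: [0.45, 0.893, 0.001, 0.0]
contact_force: [0.3, -0.0, -0.0]
opening: 0.0855
finger_force: 0.0
```

Emit:
{"method": "send_rows", "body": {
  "increments": [
    [0,0,0,0,-0.5],
    [0,0,0,0,-0.5],
    [0,0,0,0,-0.5],
    [0,0,0,0,-0.5],
    [0,0,0,0,-0.5],
    [0,0,0,0,-0.5],
    [0,0,0,0,-0.5],
    [0,0,0,0,-0.5],
    [0,0,0,0,-0.5],
    [0,0,0,0,-0.5]
  ]
}}

```text
clock: 3.18
tool_pos: [0.4351, 0.3099, 0.0479]
orientation: [0.45, 0.893, 0.001, 0.001]
contact_force: [-0.6, -0.2, 6.5]
opening: 0.0493
finger_force: 64.4
```

Emit:
{"method": "send_rows", "body": {
  "increments": [
    [0,0,0.008,0,-0.5],
    [0,0,0.015,0,-0.5],
    [0,0,0.02,0,-0.5],
    [0,0,0.02,0,-0.5],
    [0,0,0.02,0,-0.5],
    [0,0,0.02,0,-0.5],
    [0,0,0.017,0,-0.5],
    [0,0,0,0,-0.5],
    [0,0,0,0,-0.5]
  ]
}}

```text
clock: 3.93
tool_pos: [0.4342, 0.3094, 0.1666]
orientation: [0.45, 0.893, 0.0, 0.0]
contact_force: [-1.1, -0.3, -6.0]
opening: 0.049
finger_force: 63.4
```

Emit:
{"method": "send_rows", "body": {
  "increments": [
    [0.0063,-0.0237,0,0.042,-0.5],
    [0.0063,-0.0237,0,0.042,-0.5],
    [0.0063,-0.0237,0,0.042,-0.5],
    [0.0063,-0.0237,0,0.042,-0.5],
    [0.0063,-0.0237,0,0.042,-0.5],
    [0.0063,-0.0237,0,0.042,-0.5],
    [0.0063,-0.0237,0,0.042,-0.5],
    [0.0063,-0.0237,0,0.042,-0.5],
    [0.0063,-0.0237,0,0.042,-0.5],
    [0.0063,-0.0237,0,0.042,-0.5],
    [0.0063,-0.0237,0,0.042,-0.5],
    [0.0063,-0.0237,0,0.042,-0.5],
    [0.0063,-0.0237,0,0.042,-0.5],
    [0.0063,-0.0237,0,0.042,-0.5],
    [0,0,0,0,-0.5],
    [0,0,0,0,-0.5],
    [0,0,0,0,-0.5],
    [0,0,0,0,-0.5]
  ]
}}

```text
clock: 5.43
tool_pos: [0.5209, -0.0216, 0.1649]
orientation: [0.171, 0.985, 0.0, -0.002]
contact_force: [0.4, -0.3, -6.1]
opening: 0.0489
finger_force: 64.1
```

```bash
cat > snap.py <<'E'
import sys,cv2,numpy as np,pickle
from workcell import snapshot,sense
tag=sys.argv[1]; out=[]
for n,b in zip(('top','side'),sys.argv[2:]):
    u,v,w,h=map(int,b.split(',')); z=4
    d=snapshot(n); pickle.dump(d,open(f'pics/{n}{tag}.pkl','wb'))
    c=cv2.resize(d['img'][v:v+h,u:u+w],None,fx=z,fy=z,interpolation=cv2.INTER_CUBIC)
    for k in range(0,w,10): cv2.putText(c,str(u+k),(k*z,8),0,.3,(255,255,255),1) if k%20==0 else None; cv2.line(c,(k*z,10),(k*z,14),(255,255,255),1)
    for k in range(0,h,10): cv2.putText(c,str(v+k),(0,k*z+3),0,.3,(255,255,255),1)
    out.append(c)
cv2.imwrite(f'pics/m{tag}.png',np.hstack(out)); s=sense(); print(s['tool_pos'].round(4),s['orientation'].round(4),s['torque'],s['opening'])
E
python3 snap.py 1 255,170,100,145 270,170,100,145
```

```text
[ 0.5215 -0.0215  0.1656] [ 1.710e-01  9.853e-01  1.000e-04 -8.000e-04] [-0.01864896 -0.02523214  0.03669378] 0.04952141952012353
```

View pics/m1.png

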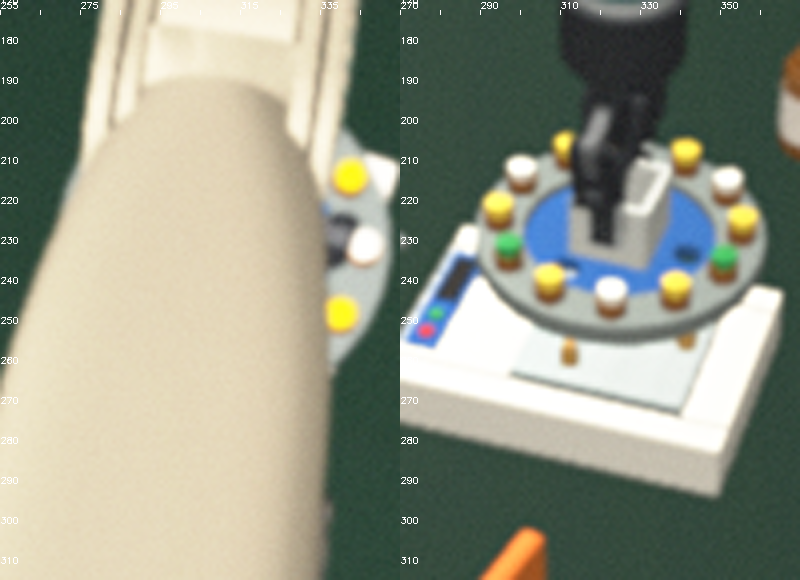

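The side view shows the carousel held above the drive, with two holes at about (311.8,236.5) and (341.8,233.5) and the studs beneath them. The arm hides the top view. I'll compare holes, hub and ring with the studs in the side camera.

Run:
```python
from fit import *
from workcell import sense
S=load('side1'); px=lambda x,y:((x-400+.5)/4-.5+270,(y+.5)/4-.5+170)
u=.1656-.0475
for n,p,z in [('hole240',(567,266),u+.009),('hole0',(687,254),u+.009),('hole side caps L',(497,202),u+.034),('caps R',(742,216),u+.034),('cap front',(611,288),u+.034)]: print(n,at(S,*px(*p),z).round(4)[:2])
w=world([.5222,-.0228,np.radians(-19.7)],[(.045,0,.05),(.045*np.cos(np.radians(240)),.045*np.sin(np.radians(240)),.05)])
print('studs',w.round(4))
# predicted ellipse of the outer ring for centre guess = drive centre
a=np.radians(np.arange(0,360,2)); 
for c in [(.5222,-.0228)]:
    q=np.vstack([proj(S,np.c_[c[0]+.092*np.cos(a),c[1]+.092*np.sin(a),0*a+z]) for z in (u,u+.01)])
    print('ring left/right/bottom pred crop', ((q[:,0].min()-270+.5)*4+400).round(0),((q[:,0].max()-270+.5)*4+400).round(0),((q[:,1].max()-170+.5)*4).round(0))
# projections of hole tops & stud tops predicted
P=np.r_[w+[0,0,u+.010-.05], w+[0,0,.016],w]
print((proj(S,P)-[270,170]+.5)*4+[400,0])
o=sense()['orientation'];print('tool y deg',np.degrees(2*np.arctan2(o[1],o[0]))-90)
```

```text
hole240 [ 0.4882 -0.0475]
hole0 [ 0.5638 -0.0375]
hole side caps L [ 0.445 -0.014]
caps R [ 0.5976 -0.0313]
cap front [ 0.5135 -0.0979]
studs [[ 0.5646 -0.038   0.05  ]
 [ 0.4879 -0.0519  0.05  ]]
ring left/right/bottom pred crop 475.0 766.0 349.0
[[688.86978606 253.6984357 ]
 [567.18665038 269.8461042 ]
 [685.41682931 327.28021191]
 [567.36752802 343.64340225]
 [684.56032088 345.53222499]
 [567.41237841 361.94216897]]
tool y deg 70.31057683072027
```

Emit:
{"method": "send_rows", "body": {
  "increments": [
    [0.0007,0,-0.012,0,-0.5],
    [0,0,-0.012,0,-0.5],
    [0,0,-0.012,0,-0.5],
    [0,0,-0.008,0,-0.5],
    [0,0,-0.004,0,-0.5],
    [0,0,-0.003,0,-0.5],
    [0,0,-0.003,0,-0.5],
    [0,0,-0.002,0,-0.5],
    [0,0,0,0,-0.5],
    [0,0,0,0,-0.5]
  ]
}}

```text
clock: 6.37
tool_pos: [0.5233, -0.0225, 0.1106]
orientation: [0.172, 0.985, 0.0, 0.0]
contact_force: [0.3, 0.1, -5.1]
opening: 0.0493
finger_force: 64.0
```

Emit:
{"method": "send_rows", "body": {
  "increments": [
    [0,0,-0.001,0,-0.5],
    [0,0,-0.001,0,-0.5],
    [0,0,-0.001,0,-0.5],
    [0,0,-0.001,0,-0.5],
    [0,0,-0.001,0,-0.5],
    [0,0,0,0,-0.5],
    [0,0,0,0,-0.5]
  ]
}}

```text
clock: 6.95
tool_pos: [0.5229, -0.0224, 0.1052]
orientation: [0.172, 0.985, 0.0, -0.0]
contact_force: [0.1, 0.5, -6.2]
opening: 0.049
finger_force: 64.0
```

Emit:
{"method": "send_rows", "body": {
  "increments": [
    [0,0,-0.001,0,-0.5],
    [0,0,-0.001,0,-0.5],
    [0,0,-0.001,0,-0.5],
    [0,0,-0.001,0,-0.5],
    [0,0,0,0,-0.5],
    [0,0,0,0,-0.5]
  ]
}}

```text
clock: 7.45
tool_pos: [0.523, -0.0224, 0.1012]
orientation: [0.172, 0.985, 0.0, -0.0]
contact_force: [-0.1, -0.3, -5.3]
opening: 0.049
finger_force: 64.1
```

Emit:
{"method": "send_rows", "body": {
  "increments": [
    [0,0,-0.001,0,-0.5],
    [0,0,-0.001,0,-0.5],
    [0,0,-0.0007,0,-0.5],
    [0,0,-0.0007,0,-0.5],
    [0,0,0,0,-0.5],
    [0,0,0,0,-0.5]
  ]
}}

```text
clock: 7.95
tool_pos: [0.5231, -0.0224, 0.0981]
orientation: [0.172, 0.985, 0.0, 0.0]
contact_force: [-0.1, 0.3, -3.2]
opening: 0.0493
finger_force: 64.1
```

Emit:
{"method": "send_rows", "body": {
  "increments": [
    [0,0,-0.0006,0,-0.5],
    [0,0,-0.0006,0,-0.5],
    [0,0,0,0,-0.5],
    [0,0,0,0,-0.5]
  ]
}}

```text
clock: 8.28
tool_pos: [0.523, -0.0225, 0.0979]
orientation: [0.172, 0.985, 0.0, 0.0]
contact_force: [-4.6, -1.5, 5.1]
opening: 0.0493
finger_force: 65.1
```

Emit:
{"method": "send_rows", "body": {
  "increments": [
    [0,0,0,0,1],
    [0,0,0,0,1],
    [0,0,0,0,1],
    [0,0,0,0,1],
    [0,0,0,0,1],
    [0,0,0,0,1],
    [0,0,0,0,1],
    [0,0,0.01,0,1],
    [0,0,0.01,0,1],
    [0,0,0.02,0,1],
    [0,0,0.02,0,1],
    [0,0,0.02,0,1],
    [0,0,0.02,0,1],
    [0,0,0.02,0,1],
    [0,0,0.02,0,1],
    [0,0,0,0,1]
  ]
}}

```text
clock: 9.62
tool_pos: [0.5261, -0.0229, 0.2427]
orientation: [0.172, 0.985, 0.0, 0.005]
contact_force: [0.5, -0.8, 0.5]
opening: 0.0855
finger_force: 0.0
```

Emit:
{"method": "send_rows", "body": {
  "increments": [
    [-0.00536,-0.0202,0,0.0956,1],
    [-0.00536,-0.0202,0,0.0956,1],
    [-0.00536,-0.0202,0,0.0956,1],
    [-0.00536,-0.0202,0,0.0956,1],
    [-0.00536,-0.0202,0,0.0956,1],
    [-0.00536,-0.0202,0,0.0956,1],
    [-0.00536,-0.0202,0,0.0956,1],
    [-0.00536,-0.0202,0,0.0956,1],
    [-0.00536,-0.0202,0,0.0956,1],
    [-0.00536,-0.0202,0,0.0956,1],
    [-0.00536,-0.0202,0,0.0956,1],
    [-0.00536,-0.0202,0,0.0956,1],
    [-0.00536,-0.0202,0,0.0956,1],
    [-0.00536,-0.0202,0,0.0956,1],
    [0,0,0,0,1],
    [0,0,0,0,1]
  ]
}}

```text
clock: 10.95
tool_pos: [0.4476, -0.3058, 0.2368]
orientation: [-0.475, 0.88, 0.0, 0.0]
contact_force: [-0.8, 0.1, 0.5]
opening: 0.0856
finger_force: 0.0
```

```bash
python3 snap.py 2 260,190,100,120 255,215,100,120
python3 - <<'E'
import pickle,cv2,numpy as np
a=cv2.imread('pics/m2.png'); d=pickle.load(open('pics/side2.pkl','rb'))['img'][250:370,240:340]
c=cv2.resize(d,None,fx=3,fy=3,interpolation=cv2.INTER_CUBIC)
cv2.imwrite('pics/m2b.png',c)
E
```

```text
[ 0.4479 -0.3046  0.2367] [-4.762e-01  8.793e-01  3.000e-04  1.000e-04] [0.01881473 0.06828846 0.04667475] 0.08538260124916093
```

View pics/m2.png

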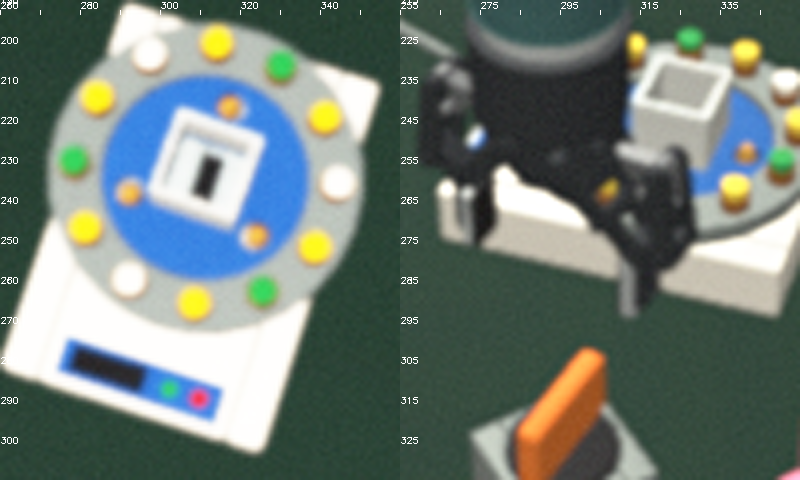

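The carousel is fully home: all three studs show through their holes, and the slot is visible through the hub. In the side panel the orange handle's top edge runs from about (528,433) to (598,352) in crop pixels. I'll refine the key pose from that.

Run:
```python
from fit import *
T,S=load('top0'),load('side2')
px=lambda x,y:((x-400+.5)/4-.5+255,(y+.5)/4-.5+215)
e=[at(S,*px(*p),.132)[:2] for p in [(529,434),(597,352)]]
print(np.array(e).round(4),np.mean(e,0).round(4),np.degrees(np.arctan2(*(e[1]-e[0])[::-1])),np.linalg.norm(e[1]-e[0]))
# colour silhouettes: fit handle box in both first pictures by mask IoU
import cv2
S0=load('side0')
def mask(d,box):
    h=cv2.cvtColor(d['img'],cv2.COLOR_BGR2HSV); m=((h[...,0]<16)&(h[...,0]>4)&(h[...,1]>150)&(h[...,2]>100)).astype(np.uint8)
    o=np.zeros_like(m); u,v,w,k=box; o[v:v+k,u:u+w]=m[v:v+k,u:u+w]; return o
ms=[(T,mask(T,(415,240,60,45))),(S0,mask(S0,(275,295,50,50)))]
B=np.array([(sx*.035,sy*.007,z) for sx in(-1,1) for sy in(-1,1) for z in(.090,.132)])
def cost(p):
    c=0
    for d,m in ms:
        q=proj(d,world(p,B)); hull=cv2.convexHull(((q+.5)*8-.5).astype(np.float32)).astype(np.int32)
        M=np.zeros((480*8//1,640*8),np.uint8) if False else None
        u0,v0=(400,225) if d is T else (265,285)
        im=np.zeros((80*8,80*8),np.uint8); cv2.fillConvexPoly(im,hull-np.array([u0*8,v0*8]),1)
        im=im.reshape(80,8,80,8).mean((1,3)); c+=np.abs(im-m[v0:v0+80,u0:u0+80]).sum()
    return c
from scipy.optimize import minimize
r=min((minimize(cost,[.448,-.304,np.radians(a)],method='Nelder-Mead',options=dict(initial_simplex=[[.448,-.304,np.radians(a)],[.453,-.304,np.radians(a)],[.448,-.299,np.radians(a)],[.448,-.304,np.radians(a+6)]])) for a in (52,57,62)),key=lambda r:r.fun)
print(r.x.round(4),np.degrees(r.x[2]),r.fun,[m.sum() for _,m in ms])
```

```text
[[ 0.4314 -0.3317]
 [ 0.4673 -0.2751]] [ 0.4493 -0.3034] 57.612622466889476 0.0669775372294746
[ 0.4475 -0.3035  1.0487] 60.08548320735693 244.015625 [np.uint64(209), np.uint64(421)]
```

Emit:
{"method": "send_rows", "body": {
  "increments": [
    [0,0.001,-0.02,0.028,1],
    [0,0,-0.02,0,1],
    [0,0,-0.02,0,1],
    [0,0,-0.02,0,1],
    [0,0,-0.015,0,1],
    [0,0,-0.012,0,1],
    [0,0,-0.008,0,1],
    [0,0,0,0,1],
    [0,0,0,0,1]
  ]
}}

```text
clock: 11.8
tool_pos: [0.448, -0.3035, 0.1217]
orientation: [-0.489, 0.872, 0.0, -0.0]
contact_force: [0.4, 0.1, -0.5]
opening: 0.0855
finger_force: 0.0
```

Emit:
{"method": "send_rows", "body": {
  "increments": [
    [0,0,0,0,0],
    [0,0,0,0,-0.5],
    [0,0,0,0,-0.7],
    [0,0,0,0,-1],
    [0,0,0,0,-1],
    [0,0,0,0,-1],
    [0,0,0,0,-1],
    [0,0,0,0,-1],
    [0,0,0,0,-1],
    [0,0,0,0,-1],
    [0,0,0,0,-1],
    [0,0,0,0,-1]
  ]
}}

```text
clock: 12.8
tool_pos: [0.4482, -0.3045, 0.1221]
orientation: [-0.489, 0.872, -0.0, 0.0]
contact_force: [-0.2, 0.6, 5.0]
opening: 0.013
finger_force: 59.2
```

Emit:
{"method": "send_rows", "body": {
  "increments": [
    [0,0,0.006,0,-1],
    [0,0,0.012,0,-1],
    [0,0,0.02,0,-1],
    [0,0,0.02,0,-1],
    [0,0,0.02,0,-1],
    [0,0,0.02,0,-1],
    [0,0,0.02,0,-1],
    [0,0,0.015,0,-1],
    [0,0,0.007,0,-1],
    [0,0,0,0,-1]
  ]
}}

```text
clock: 13.63
tool_pos: [0.4486, -0.3047, 0.2631]
orientation: [-0.489, 0.872, -0.001, 0.0]
contact_force: [-0.5, -0.5, -1.2]
opening: 0.0132
finger_force: 58.5
```

Emit:
{"method": "send_rows", "body": {
  "increments": [
    [0.00495,0.0188,0,-0.0911,-1],
    [0.00495,0.0188,0,-0.0911,-1],
    [0.00495,0.0188,0,-0.0911,-1],
    [0.00495,0.0188,0,-0.0911,-1],
    [0.00495,0.0188,0,-0.0911,-1],
    [0.00495,0.0188,0,-0.0911,-1],
    [0.00495,0.0188,0,-0.0911,-1],
    [0.00495,0.0188,0,-0.0911,-1],
    [0.00495,0.0188,0,-0.0911,-1],
    [0.00495,0.0188,0,-0.0911,-1],
    [0.00495,0.0188,0,-0.0911,-1],
    [0.00495,0.0188,0,-0.0911,-1],
    [0.00495,0.0188,0,-0.0911,-1],
    [0.00495,0.0188,0,-0.0911,-1],
    [0.00495,0.0188,0,-0.0911,-1],
    [0,0,0,0,-1],
    [0,0,0,0,-1],
    [0,0,0,0,-1]
  ]
}}

```text
clock: 15.13
tool_pos: [0.5214, -0.0224, 0.2604]
orientation: [0.171, 0.985, -0.0, -0.001]
contact_force: [-0.2, 0.5, -1.0]
opening: 0.013
finger_force: 58.7
```

```bash
python3 snap.py 3 255,120,10,140 240,120,160,140
```

```text
[ 0.5217 -0.0229  0.261 ] [ 1.717e-01  9.851e-01 -2.000e-04 -7.000e-04] [-0.0568804  -0.05066659  0.04659571] 0.013035717782967117
```

View pics/m3.png

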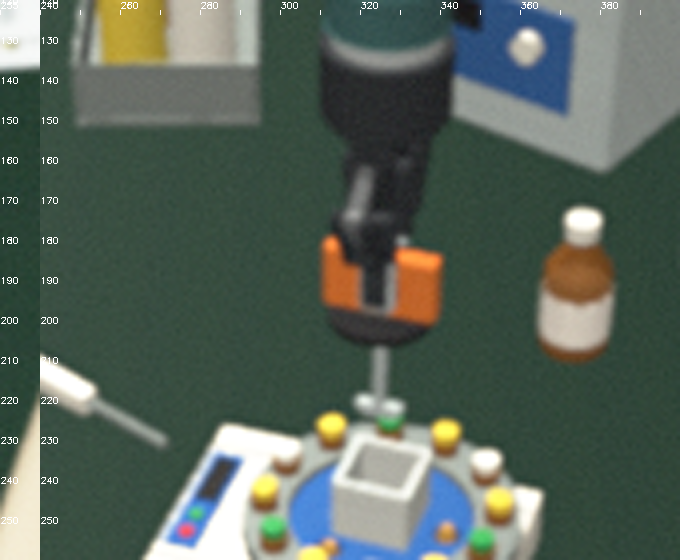

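The key is held upright over the hub. In crop pixels the shaft is at x≈380 and the crossbar at about (380,408), with the hub below. I'll compare with projections to find the key's offset from the slot.

Run:
```python
from fit import *
S=load('side3'); z0=.261-.0381
cp=lambda P:((proj(S,np.array(P,float))-[240,120]+.5)*4+[40,0]).round(1).tolist()
c=(.5222,-.0228,np.radians(-19.7))
print('shaft at centre z: mid, foot',cp([(*c[:2],z0-.02),(*c[:2],z0-.0765)]))
k=(.5217,-.0229,np.radians(-19.7))
print('handle lower ends',cp(world(k,[(-.035,-.007,z0+.006),(.035,-.007,z0+.006),(-.035,-.007,z0+.048),(.035,-.007,z0+.048)])))
print('crossbar ends mid',cp(world(k,[(-.014,0,z0-.07),(.014,0,z0-.07)])))
print('flange L,R',[cp(world(k,[(.032*np.cos(a),.032*np.sin(a),z) for a in np.arange(0,6.28,.1) for z in (z0,z0+.006)]))][0] and None)
q=np.array(cp(world(k,[(.032*np.cos(a),.032*np.sin(a),z) for a in np.arange(0,6.28,.1) for z in (z0,z0+.006)]))); print('flange bbox',q.min(0),q.max(0))
print('hub top corners',cp(world(c,[(sx*.025,sy*.025,.105) for sx,sy in [(-1,-1),(-1,1),(1,1),(1,-1)]])))
```

```text
shaft at centre z: mid, foot [[382.3, 344.6], [380.9, 416.7]]
handle lower ends [[323.2, 305.7], [434.7, 327.7], [323.0, 247.8], [437.0, 269.5]]
crossbar ends mid [[359.0, 404.3], [401.7, 413.2]]
flange L,R None
flange bbox [328.9 279.2] [435.4 350.2]
hub top corners [[330.5, 483.2], [354.8, 435.7], [428.5, 451.3], [406.0, 499.6]]
```

Emit:
{"method": "send_rows", "body": {
  "increments": [
    [0.0004,0,-0.015,0,-1],
    [0,0,-0.015,0,-1],
    [0,0,-0.012,0,-1],
    [0,0,-0.01,0,-1],
    [0,0,-0.01,0,-1],
    [0,0,-0.01,0,-1],
    [0,0,-0.008,0,-1],
    [0,0,-0.005,0,-1],
    [0,0,-0.002,0,-1],
    [0,0,0,0,-1],
    [0,0,0,0,-1]
  ]
}}

```text
clock: 16.15
tool_pos: [0.523, -0.0222, 0.175]
orientation: [0.172, 0.985, 0.0, 0.0]
contact_force: [0.3, 0.3, -0.5]
opening: 0.0133
finger_force: 58.7
```

```bash
python3 snap.py 4 255,120,5,140 265,140,140,140
```

```text
[ 0.5232 -0.0223  0.1754] [ 1.715e-01  9.852e-01 -0.000e+00  7.000e-04] [-0.00482384  0.01235578 -0.00407548] 0.01348697935044859
```

View pics/m4.png

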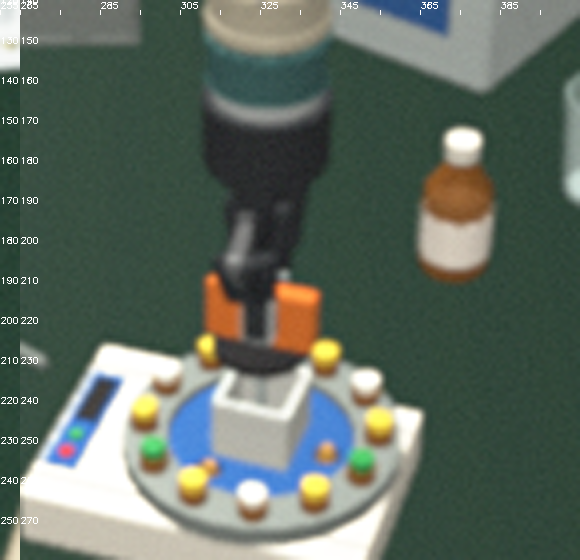

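The shaft has entered the hub bore and nothing is touching. I'll go on slowly into the slot.

Emit:
{"method": "send_rows", "body": {
  "increments": [
    [0,0,-0.003,0,-1],
    [0,0,-0.003,0,-1],
    [0,0,-0.002,0,-1],
    [0,0,-0.0015,0,-1],
    [0,0,-0.0015,0,-1],
    [0,0,-0.0015,0,-1],
    [0,0,0,0,-1],
    [0,0,0,0,-1]
  ]
}}

```text
clock: 16.92
tool_pos: [0.5225, -0.0222, 0.1621]
orientation: [0.172, 0.985, -0.0, -0.0]
contact_force: [0.2, -0.5, -2.1]
opening: 0.013
finger_force: 58.7
```

Emit:
{"method": "send_rows", "body": {
  "increments": [
    [0,0,-0.0015,0,-1],
    [0,0,-0.0015,0,-1],
    [0,0,-0.0015,0,-1],
    [0,0,-0.0015,0,-1],
    [0,0,0,0,-1],
    [0,0,0,0,-1]
  ]
}}

```text
clock: 17.42
tool_pos: [0.5225, -0.0222, 0.156]
orientation: [0.172, 0.985, -0.0, -0.0]
contact_force: [0.0, -0.7, -1.3]
opening: 0.0131
finger_force: 58.7
```

Through the taper with no force. About 13 mm left to go.

Emit:
{"method": "send_rows", "body": {
  "increments": [
    [0,0,-0.0015,0,-1],
    [0,0,-0.0015,0,-1],
    [0,0,-0.0015,0,-1],
    [0,0,-0.0015,0,-1],
    [0,0,-0.0015,0,-1],
    [0,0,-0.0015,0,-1],
    [0,0,-0.0015,0,-1],
    [0,0,0,0,-1],
    [0,0,0,0,-1]
  ]
}}

```text
clock: 18.17
tool_pos: [0.5225, -0.0222, 0.1456]
orientation: [0.172, 0.985, -0.0, -0.0]
contact_force: [-0.5, 0.7, -0.9]
opening: 0.0131
finger_force: 58.7
```

Emit:
{"method": "send_rows", "body": {
  "increments": [
    [0,0,-0.0008,0,-1],
    [0,0,-0.0008,0,-1],
    [0,0,-0.0006,0,-1],
    [0,0,0,0,-1],
    [0,0,0,0,-1]
  ]
}}

```text
clock: 18.58
tool_pos: [0.5226, -0.0222, 0.1435]
orientation: [0.172, 0.985, 0.0, -0.0]
contact_force: [-0.6, -0.6, -1.5]
opening: 0.0132
finger_force: 58.7
```

Emit:
{"method": "send_rows", "body": {
  "increments": [
    [0,0,-0.0005,0,-1],
    [0,0,-0.0005,0,-1],
    [0,0,0,0,-1],
    [0,0,0,0,-1]
  ]
}}

```text
clock: 18.92
tool_pos: [0.5228, -0.0222, 0.1431]
orientation: [0.172, 0.985, 0.0, 0.0]
contact_force: [-1.8, 0.3, 3.6]
opening: 0.0135
finger_force: 59.5
```

Emit:
{"method": "send_rows", "body": {
  "increments": [
    [0,0,0.0004,0.0785,-1],
    [0,0,0,0.0785,-1],
    [0,0,0,0.0785,-1],
    [0,0,0,0.0785,-1],
    [0,0,0,0.0785,-1],
    [0,0,0,0.0785,-1],
    [0,0,0,0.0785,-1],
    [0,0,0,0.0785,-1],
    [0,0,0,0.0785,-1],
    [0,0,0,0.0785,-1],
    [0,0,0,0,-1],
    [0,0,0,0,-1]
  ]
}}

```text
clock: 19.92
tool_pos: [0.523, -0.0223, 0.1431]
orientation: [-0.217, 0.976, -0.0, 0.0]
contact_force: [0.2, 0.1, 1.0]
opening: 0.0132
finger_force: 59.1
```

Emit:
{"method": "send_rows", "body": {
  "increments": [
    [0,0,0,0.0785,-1],
    [0,0,0,0.0785,-1],
    [0,0,0,0.0785,-1],
    [0,0,0,0.0785,-1],
    [0,0,0,0.0785,-1],
    [0,0,0,0.0785,-1],
    [0,0,0,0.0785,-1],
    [0,0,0,0.0785,-1],
    [0,0,0,0.0785,-1],
    [0,0,0,0.0785,-1],
    [0,0,0,0,-1],
    [0,0,0,0,-1]
  ]
}}

```text
clock: 20.92
tool_pos: [0.523, -0.0223, 0.1431]
orientation: [-0.574, 0.819, -0.0, 0.0]
contact_force: [0.4, -1.7, 1.8]
opening: 0.0135
finger_force: 59.1
```

Emit:
{"method": "send_rows", "body": {
  "increments": [
    [0,0,0,0,1],
    [0,0,0,0,1],
    [0,0,0,0,1],
    [0,0,0,0,1],
    [0,0,0,0,1],
    [0,0,0,0,1],
    [0,0,0,0,1],
    [0,0,0,0,1],
    [0,0,0.008,0,1],
    [0,0,0.015,0,1],
    [0,0,0.02,0,1],
    [0,0,0.02,0,1],
    [0,0,0.02,0,1],
    [0,0,0.02,0,1],
    [0,0,0.01,0,1],
    [0,0,0,0,1]
  ]
}}

```text
clock: 22.25
tool_pos: [0.5246, -0.0226, 0.2593]
orientation: [-0.575, 0.818, -0.002, 0.002]
contact_force: [-0.2, -0.1, 0.8]
opening: 0.0856
finger_force: 0.0
```

Emit:
{"method": "send_rows", "body": {
  "increments": [
    [-0.006,0.02,0,0,1],
    [-0.006,0.02,0,0,1],
    [-0.006,0.02,0,0,1],
    [-0.006,0.02,0,0,1],
    [-0.006,0.02,0,0,1],
    [-0.006,0.02,0,0,1],
    [-0.006,0.02,0,0,1],
    [-0.006,0.02,0,0,1],
    [-0.006,0.02,0,0,1],
    [-0.006,0.02,0,0,1],
    [-0.006,0.02,0,0,1],
    [-0.006,0.02,0,0,1],
    [-0.006,0.02,0,0,1],
    [-0.006,0.02,0,0,1],
    [-0.006,0.02,0,0,1],
    [0,0,0,0,1],
    [0,0,0,0,1]
  ]
}}

```text
clock: 23.67
tool_pos: [0.4317, 0.2781, 0.2546]
orientation: [-0.576, 0.818, -0.0, -0.001]
contact_force: [-0.2, -0.1, -0.2]
opening: 0.0856
finger_force: 0.0
```

```bash
python3 snap.py 5 260,185,100,125 260,195,100,125
```

```text
[0.4323 0.2772 0.255 ] [-5.749e-01  8.182e-01 -1.000e-04 -9.000e-04] [-0.0110673   0.0243383   0.02147461] 0.08570471713069208
```

View pics/m5.png

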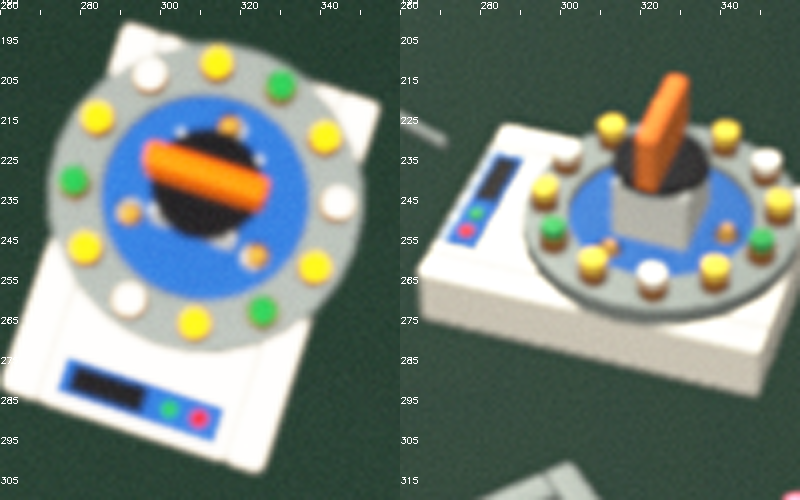

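The key's flange rests on the hub, its handle lies across the drive unit, and the carousel is home. The arm is clear, so I'm handing in.

```bash
python3 -c "
from workcell import sign_off; print(sign_off())"
```

```text
the job is handed in; nothing more can be done
None
```

The carousel is home on the three studs, the orange key is seated on the hub with its handle across the drive unit, and both are released; the arm never came near either bottle, and I handed the job in at about 24 s of the 58 s allowed.

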